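# Open the fume extractor's two-stage damper and start it

## Robot

A 6-joint arm with a two-finger parallel gripper is mounted at the origin on the work surface. World frame = base frame: x ahead of the robot, y to its left, z up, the work surface at z = 0. Lengths are in m, angles in rad, forces in N, time in s.
With the tool pointing down it reaches from about 0.375 to 0.975 m from the base axis. Payload 3.8 kg.
Tool frame: the origin (TCP) lies on the centre line of the jaws, within the pads' length; the fingertips stand 14 mm ahead of it and the grasp point (between the pads) lies 5 mm behind it (bot.finger_overhang is the distance from the TCP to the fingertips, in m); y points along the fingers, x is the direction in which the jaws open and shut, and the axes are right-handed (so a half turn about y gives the same grasp; the last joint's range is limited). The gripper opens to 85 mm and grips with 20 to 120 N. Pads are 22 mm wide; open, the fingers measure 114 mm over their backs; the gripper's body (76 mm by 85 mm) begins 54 mm behind the grasp point. The pads swing forward as they close: fully open they stand 13 mm farther back than shut.
Start: joints at [-1.307, 0.264, 1.604, -0, 1.274, -0.037], TCP at [0.2, -0.645, 0.245] pointing down, gripper open.
Joint ranges: [-2.63, 2.63], [-0.94, 2.18], [0.31, 2.57], [-1.31, 4.45], [0, 2.66], [-2.55, 2.55]. Speed limits (rad/s): [2.57, 2.57, 3.14, 3.14, 3.14, 3.14].

## Interface

Orientations are given as a rotation vector (axis times angle).
In Python, from workcell import readout, read_camera, bot, spotter gives the robot as it stands.
- The arm moves only by the tool jog_arm, never from a script. Its argument "increments" is a list of rows, each a list of 7 numbers: the shift along the tool's x, y, z in m, then the turn, a rotation vector about the tool's x, y, z in rad, then the opening, from 0 (shut) to 1 (fully open). A call has 1 to 10 rows; each row shifts and turns the pose as measured when the row begins, along the tool's axes as they then stand; what a row does not reach is not made up. A row lasts 1/8 s, in which the tool goes at most 62.5 mm and 10.7 degrees, less where a joint would pass 70% of its speed; a pose out of reach is approached as far as the arm can. A call with a gripper value outside its range is refused whole. The fingers move at their own pace and stop on an object; "force" is the grip in N (left out, the last holds). Time passes only in rows, so rows that do not move let the fingers close. It gives the time, the measured TCP pose, the force and the opening at its end, in the units of the state.
- readout.read_state(): the state, without advancing time (a new reading comes with each control period).
- read_camera(name): name is "scene" or "side" or "wrist"; returns a dict with "img" (480x640x3 uint8, blue, green, red), "range_z" (480x640 float32, m along the optical axis (not along the pixel's ray), 0 where there is no reading), "fx", "fy", "cx", "cy" (pixels), "world_from_camera" (4x4, takes a point from camera to world coordinates). Camera axes: x right, y down, z forward; pixel columns grow to the right and rows downward; lengths in m; the calibration is good to about 2 mm. A picture is of the moment at which its call begins.
- bot.finish_job(): hands the job in, once; it reports no verdict.
Trained networks look in a picture, given as the dict that the camera call returned (one of the last four; its "shot" number tells which), for a name from the list of things; names that differ only in an ending like _2 or _b are one class to them, and where a whole thing is asked for, a point or a joint stands for the part that bears it (a point fixed in the world has none). Each returns a list of dicts, best first, with "p" (0 to 1); they miss things now and then, are a little off and sometimes report something else, mostly with a low value. They report only what shows in the picture. A call takes as long as a camera call.
- spotter.masks_of(picture, thing): "mask" (480x640 bool, what is visible of it) and "location" ([column, row] in pixels, amid what is visible of it).
- spotter.spot_point(picture, thing): "location" ([column, row] in pixels: a listed point, or the origin of a listed thing).
The state is a dict: "time": time; "q": joint angles; "joint_vel": joint speeds; "joint_torque": joint torques, N m; "tool_pos": TCP position; "tcp_rot": TCP orientation; "wrist_force": force on the tool from outside, world axes, zero at the start; "torque": the same for the moment, N m; "width": opening from 0.0 (shut) to 1.0 (fully open).
Only numpy, scipy, OpenCV 4.12 (cv2) and the standard library are available. Lean on these libraries where they do the work, as an engineer would, in place of code of your own. Each camera call takes 0.05 s, during which the arm holds its last target. There are 200 camera calls.

## Task

Get the fume extractor ready for soldering: with the fingertips, slide the damper lever on top of the grey box out of its closed position, past the click at half open, until it stops fully open; only then press the large round start button all the way down and let it come back up. Push the lever only, do not grip or pinch it. Do not press the small button, and leave everything else standing or lying where it is, neither pushed nor lifted.

Things in the scene. Friction and masses are not known exactly. Their poses are not given: they have to be found in the camera images.
- extractor: fixed grey fume extractor box, 200 (x) x 320 (y) x 85 mm tall, grille on its front (-x), hose behind. Origin: centre of its underside. Its flat top (z 85 mm) carries the damper lever (right half), the start button (front left, x -45, y 105 mm) and the small reset button (back left, x 50, y 105). The lever slides along box +y, from the slot's right end to its end near the box's middle
- damper_top (a point): centre of the top of the lever's black grip, 44 mm above the box's top; box x = -10 mm, box y = -110 mm + joint value. The grip measures 44 mm across the slot (box x) and 26 mm along it (box y), solid from 10 to 40 mm above the box's top, with a narrower cap (34 x 16 mm) to 44 mm
- damper (a joint): lever travel in m along box +y: 0 closed, 0.040 half open (first detent, a click), 0.080 fully open (second detent, hard stop). Notches hold it at each. Pushing it over the humps between (tops near 0.020 and 0.060) takes about 6 N slowly, up to 10 N fast; past a top it snaps to the next notch by itself. It starts within 5 mm of 0
- start_top (a point): centre of the top face of the large start button, a grey disc 36 mm across in a black housing, 22 mm above the box's top (107 mm above the table) when up; pressed straight down
- start (a joint): travel of the start button in m: 0 up, 0.006 fully down (about 5 N); springs back
- reset_button (a joint): travel of the small reset button (16 mm across, back left of the box's top), 0 up, 0.005 down; not to be pressed
- flux_jar: small round flux jar, 34 mm wide, 38 mm tall, standing on the extractor's top beside the lever; loose, to be left alone. Origin: underside
- solder_spool: metal solder spool, 58 mm wide, 50 mm tall, standing on the table left of the extractor; loose, to be left alone. Origin: underside
- tip_cleaner: round black tip cleaner pot with brass wool, 76 mm wide, about 56 mm tall, on the table right of the extractor; loose, to be left alone. Origin: underside
- screwdriver: screwdriver, 170 mm long, lying in front of the extractor; loose, to be left alone. Origin: underside, near its middle
- circuit_board: green circuit board 70 x 100 mm, 15 mm tall with its parts, lying in front of the extractor; loose, to be left alone. Origin: underside
- multimeter: grey multimeter 150 x 76 x 34 mm, lying on the left; loose, to be left alone. Origin: underside
- pliers: small pliers, 140 mm long, lying in front and to the right of the extractor; loose, to be left alone. Origin: underside, near its middle

How it is judged:
By the outcome, as a careful person would: the job done as asked, in the order asked, and still so for the second after the job is handed in, with the robot touching nothing.
It also fails if it takes over 35 s, if anything falls off the work surface, if the arm or the gripper's body presses on something with over 40 N, if the wrist force passes 120 N, or if a joint passes its speed limit or range.

## Working session

There is one attempt and no reset: what is moved stays moved. The work goes in short steps, Python scripts to look and compute and a tool call to move; the robot and the scene stay as the last step left them, time stands still between calls to the robot, and variables do not carry over. Pictures are saved under pics/ and viewed, about 8 in all and at most 12, crops included, and the job is handed in when it is done.

Besides the shell and the picture viewer there is one more tool, called after ">>>" by a JSON object that holds its "op" and its "data", one argument or row to a line. jog_arm: Moves the arm, as the interface text tells. Its arguments: {"type":"object","properties":{"increments":{"type":"array"},"force":{"type":"number"}},"required":["increments"]}

```bash
mkdir -p pics; cat > h.py <<'E'
from workcell import readout, read_camera, bot, spotter
import numpy as np, cv2
def pix2w(p,uv,z=None,r=2):
    u,v=uv; T=np.array(p["world_from_camera"])
    d=np.array([(u-p["cx"])/p["fx"],(v-p["cy"])/p["fy"],1.])
    if z is None:
        w=p["range_z"][int(v)-r:int(v)+r+1,int(u)-r:int(u)+r+1]; w=w[w>0]
        return T[:3,:3]@(d*np.median(w))+T[:3,3] if w.size else None
    R=T[:3,:3]@d; return T[:3,3]+R*(z-T[2,3])/R[2]
def cloud(p):
    v,u=np.mgrid[:480,:640]; Z=p["range_z"]; T=np.array(p["world_from_camera"])
    P=np.stack([(u-p["cx"])/p["fx"]*Z,(v-p["cy"])/p["fy"]*Z,Z],-1)
    return P@T[:3,:3].T+T[:3,3]
E
python3 - <<'E'
from h import *
np.set_printoptions(precision=4,suppress=True)
s=readout.read_state();print(s)
for n in["scene","side"]:
    p=read_camera(n); cv2.imwrite(f"pics/{n}1.png",p["img"])
    for t in["damper_top","start_top","extractor"]:
        for h in spotter.spot_point(p,t)[:2]: print(n,t,h["p"],h["location"],pix2w(p,h["location"]), pix2w(p,h["location"],{"damper_top":.129,"start_top":.107,"extractor":0}[t]))
    for t in["flux_jar","reset_button"]:
        for h in spotter.masks_of(p,t)[:2]:
            P=cloud(p)[h["mask"]&(p["range_z"]>0)];print(n,t,h["p"],h["location"],P.min(0),P.max(0),np.median(P,0))
    for h in spotter.masks_of(p,"extractor")[:1]:
        P=cloud(p)[h["mask"]&(p["range_z"]>0)]; P=P[abs(P[:,2]-.085)<.004]
        r=cv2.minAreaRect((P[:,:2]*1000).astype(np.float32)); print("rect",r,np.median(P[:,2]))
E
```

```text
{'time': 0.0, 'q': array([-1.3069,  0.2647,  1.6054,  0.    ,  1.2737, -0.0369]), 'joint_vel': array([ 0.0005,  0.0008,  0.0003, -0.0001, -0.0011,  0.0004]), 'joint_torque': array([  0.001 , -51.51  , -36.7312,   0.0001,   0.0129,  -0.    ]), 'tool_pos': array([ 0.1998, -0.644 ,  0.244 ]), 'tcp_rot': array([-1.3352,  0.9861, -0.9832]), 'wrist_force': array([0.4291, 0.449 , 0.7955]), 'torque': array([ 0.0276, -0.0486,  0.0648]), 'width': 0.9997311262339835}
scene damper_top 0.61 [268.5, 195.5] [ 0.5397 -0.0833  0.1276] [ 0.5407 -0.0823  0.129 ]
scene start_top 0.69 [358.4, 219.7] [0.4634 0.1092 0.1074] [0.4631 0.109  0.107 ]
scene extractor 0.69 [308.0, 247.6] [0.5796 0.059  0.0872] [0.5247 0.0131 0.    ]
scene extractor 0.37 [243.5, 173.1] [ 0.4302 -0.2775  0.005 ] [ 0.4265 -0.2816  0.    ]
scene flux_jar 0.55 [299.5, 242.8] [0.5732 0.0264 0.0856] [0.6069 0.0596 0.1282] [0.5955 0.048  0.1184]
scene flux_jar 0.31 [235.8, 172.2] [ 0.3955 -0.3626 -0.0029] [ 0.4771 -0.219   0.0213] [ 0.4267 -0.2968  0.0116]
scene reset_button 0.46 [342.5, 249.8] [0.5476 0.1267 0.1027] [0.5586 0.1379 0.1112] [0.5526 0.1321 0.106 ]
side damper_top 0.71 [317.8, 309.8] [ 0.5396 -0.0785  0.1209] [ 0.5392 -0.0857  0.129 ]
side start_top 0.73 [276.2, 239.1] [0.4653 0.1513 0.0837] [0.4665 0.1245 0.107 ]
side extractor 0.64 [303.5, 311.6] [ 0.5156 -0.0486  0.0837] [0.5168 0.0254 0.    ]
side flux_jar 0.73 [320.6, 320.7] [ 0.5139 -0.1093  0.0835] [ 0.5597 -0.076   0.131 ] [ 0.537  -0.1002  0.1216]
side flux_jar 0.66 [341.9, 265.7] [0.5722 0.0236 0.0837] [0.6051 0.0571 0.1254] [0.5869 0.0324 0.1126]
```

View pics/scene1.png

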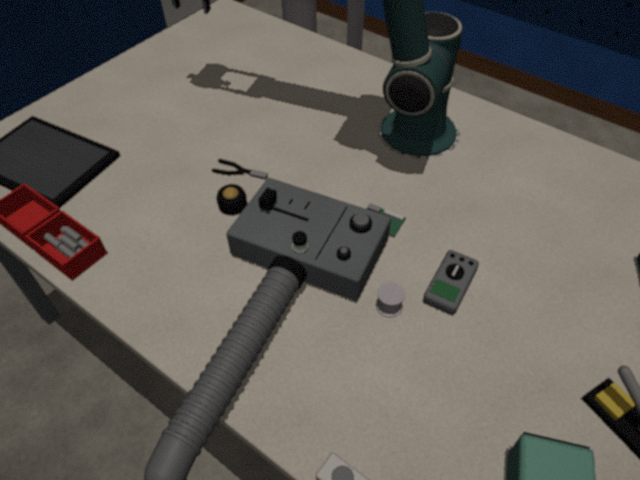

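View pics/side1.png

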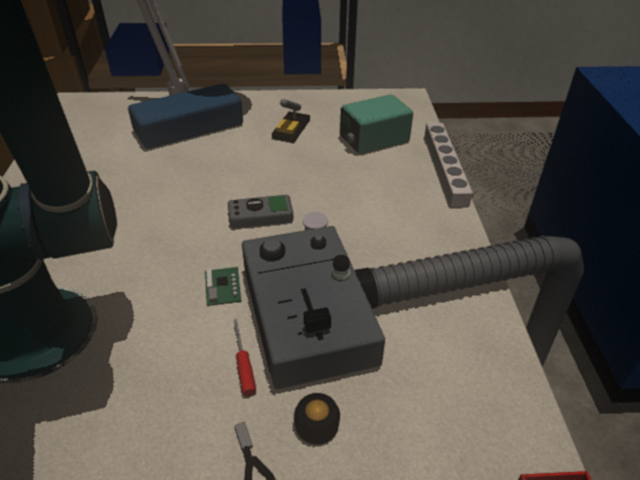

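```bash
python3 - <<'E'
from h import *
from scipy.spatial.transform import Rotation as R
np.set_printoptions(precision=4,suppress=True)
s=readout.read_state();print(R.from_rotvec(s["tcp_rot"]).as_matrix())
for n in["scene","side"]:
    p=read_camera(n);C=cloud(p);ok=(p["range_z"]>0)
    def crop(lo,hi,box=(.3,.75,-.25,.3)):
        return C[ok&(C[...,2]>lo)&(C[...,2]<hi)&(C[...,0]>box[0])&(C[...,0]<box[1])&(C[...,1]>box[2])&(C[...,1]<box[3])]
    P=crop(.080,.091); r=cv2.minAreaRect((P[:,:2]*1000).astype(np.float32)); print(n,"top",len(P),r,np.median(P[:,2]))
    print(cv2.boxPoints(r))
    for nm,b in dict(lever=(.45,.62,-.16,-.03),start=(.42,.5,.06,.16),jar=(.56,.63,0,.08)).items():
        P=crop(.1,.14,b); 
        if len(P):
            r=cv2.minAreaRect((P[:,:2]*1000).astype(np.float32));print(nm,len(P),r,np.percentile(P[:,2],[5,50,95]))
E
```

```text
[[ 0.2963  0.      0.9551]
 [-0.9551 -0.0001  0.2963]
 [ 0.0001 -1.      0.    ]]
scene top 8941 ((586.8544921875, 31.628036499023438), (332.16796875, 320.7380676269531), 12.537577629089355) 0.08599037698115608
[[ 389.9181  152.1194]
 [ 459.5438 -160.9703]
 [ 783.7909  -88.8633]
 [ 714.1652  224.2264]]
lever 291 ((538.6017456054688, -89.64568328857422), (45.927886962890625, 27.79441261291504), 11.396727561950684) [0.1036 0.124  0.1315]
start 198 ((462.76593017578125, 113.15408325195312), (43.59089279174805, 44.395145416259766), 34.05556106567383) [0.1007 0.1079 0.1109]
jar 219 ((589.5444946289062, 43.735931396484375), (34.4300422668457, 29.874021530151367), 36.169925689697266) [0.1032 0.1227 0.1263]
side top 11827 ((583.4039916992188, 29.378707885742188), (322.89599609375, 322.70782470703125), 12.45395565032959) 0.08385355653114501
[[ 390.9582  152.1188]
 [ 460.5517 -162.9955]
 [ 775.8498  -93.3614]
 [ 706.2563  221.753 ]]
lever 528 ((536.2774047851562, -92.11416625976562), (43.465301513671875, 28.824256896972656), 10.424216270446777) [0.1024 0.1224 0.1287]
start 196 ((457.22271728515625, 109.09009552001953), (33.514434814453125, 35.21785354614258), 0.29595866799354553) [0.1011 0.1053 0.1081]
jar 261 ((587.7442626953125, 41.41221237182617), (29.9492244720459, 33.27677917480469), 15.344212532043457) [0.1029 0.1204 0.1236]
```

Scene shows the lever near (268,197), the start button (360,222), the reset button (343,252) and the jar (300,240). Side shows the same, with the lever at (317,317). Box centre is about (0.523, 0.017) with a yaw of 12.5°. The lever and start positions agree with that to a few mm. I'll align the shut gripper with the box and move to the closed side of the lever.

>>> {"op": "jog_arm", "data": {
  "increments": [
    [0,0,0,0,0.082,0,0],
    [-0.042,0,0.044,0,0,0,0],
    [-0.042,0,0.044,0,0,0,0],
    [-0.042,0,0.044,0,0,0,0],
    [-0.042,0,0.044,0,0,0,0],
    [-0.042,0,0.044,0,0,0,0],
    [-0.042,0,0.044,0,0,0,0],
    [-0.042,0,0.044,0,0,0,0],
    [-0.042,0,0.044,0,0,0,0],
    [-0.042,0,0.044,0,0,0,0]
  ]
}}

```text
time: 2.05
tool_pos: [0.5135, -0.1836, 0.2466]
tcp_rot: [-1.3, 1.049, -1.063]
wrist_force: [0.9, -1.5, 0.9]
width: -0.001
```

```bash
cat >> h.py <<'E'
from scipy.spatial.transform import Rotation as R
np.set_printoptions(precision=4,suppress=True)
C0=np.array([.523,.0167]); YAW=np.deg2rad(12.5)
B=np.array([[np.cos(YAW),-np.sin(YAW)],[np.sin(YAW),np.cos(YAW)]])
def box(w): return B.T@(np.array(w)[:2]-C0)
def rep(tx,ty):
    s=readout.read_state(); M=R.from_rotvec(s["tcp_rot"]).as_matrix(); t=s["tool_pos"]
    d=np.r_[C0+B@[tx,ty]-t[:2],0]
    Bm=np.array([[0,0,B[0,0]],[0,0,B[1,0]],[0,-1,0.]]); Bm[:2,0]=-B[:,1]
    print("t",s["time"],"tcp",t,"box",box(t),"F",s["wrist_force"],"w",s["width"])
    print("shift tool",M.T@d,"turn",R.from_matrix(M.T@Bm).as_rotvec())
E
python3 - <<'E'
from h import *
print(bot.finger_overhang); rep(-.01,-.150)
p=read_camera("wrist"); cv2.imwrite("pics/w1.png",p["img"])
for t,z in[("damper_top",.129),("start_top",.107)]:
    for h in spotter.spot_point(p,t)[:1]: w=pix2w(p,h["location"],z);print(t,h["p"],h["location"],pix2w(p,h["location"]),w,box(w))
E
```

```text
0.014
t 2.05 tcp [ 0.5135 -0.1836  0.2466] box [-0.0526 -0.1935] F [ 0.9304 -1.5119  0.9273] w -0.0014180492914343716
shift tool [-0.044  -0.0001  0.0421] turn [-0.0049 -0.0116  0.0068]
damper_top 0.93 [187.1, 171.4] [ 0.5381 -0.0903  0.13  ] [ 0.5378 -0.09    0.129 ] [-0.0086 -0.1074]
start_top 0.51 [185.1, 171.9] [ 0.5375 -0.0892  0.1302] [ 0.5321 -0.082   0.107 ] [-0.0124 -0.0983]
```

The lever measures at box (-9, -107) mm, top height 0.130 m, which fits. Next I go over to the closed side of it and descend.

>>> {"op": "jog_arm", "data": {
  "increments": [
    [-0.022,0,0.021,-0.005,-0.012,0.007,0],
    [-0.021,0,0.021,0,0,0,0],
    [0,0,0,0,0,0,0],
    [0,0.04,0,0,0,0,0],
    [0,0.04,0,0,0,0,0],
    [0,0,0,0,0,0,0]
  ]
}}

```text
time: 2.95
tool_pos: [0.5433, -0.1393, 0.1662]
tcp_rot: [-1.309, 1.045, -1.049]
wrist_force: [0.7, -0.2, 0.3]
width: 0.004
```

```bash
python3 - <<'E'
from h import *
rep(-.01,-.150)
p=read_camera("side"); cv2.imwrite("pics/s2.png",cv2.resize(p["img"][200:400,220:460],None,fx=3,fy=3))
E
```

```text
t 2.95 tcp [ 0.5433 -0.1393  0.1662] box [-0.0139 -0.1567] F [ 0.714  -0.188   0.3418] w 0.004493105216797959
shift tool [-0.0067 -0.      0.0039] turn [0.0017 0.0008 0.0045]
```

View pics/s2.png

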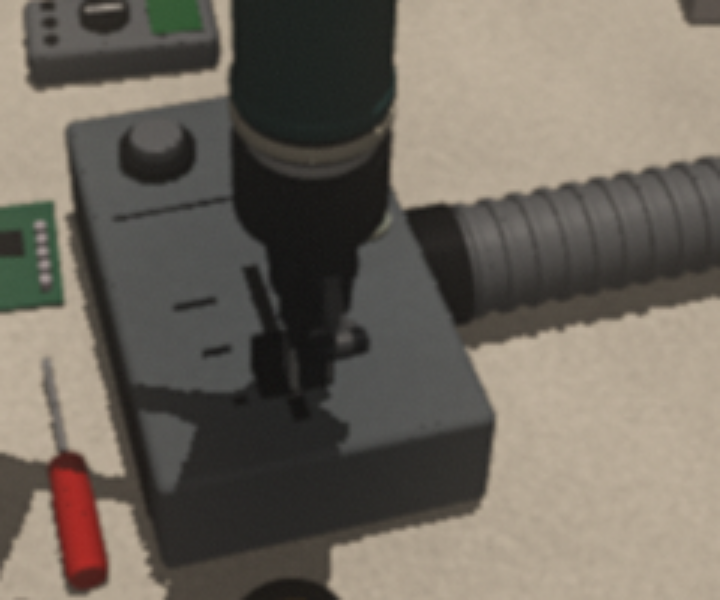

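The crop shows the shut fingers just on the closed side of the grip (around 290,350), with the tips still above it. I'll descend beside it, then push slowly.

>>> {"op": "jog_arm", "data": {
  "increments": [
    [0,0.025,0.004,0,0,0.004,0],
    [0,0.025,0,0,0,0,0],
    [0,0,0,0,0,0,0],
    [-0.006,0,0,0,0,0,0],
    [-0.006,0,0,0,0,0,0],
    [0,0,0,0,0,0,0]
  ]
}}

```text
time: 3.75
tool_pos: [0.5533, -0.1326, 0.131]
tcp_rot: [-1.297, 1.03, -1.066]
wrist_force: [-0.1, 0.2, 0.2]
width: 0.001
```

```bash
python3 - <<'E'
from h import *
rep(-.01,-.058)
E
```

```text
t 3.75 tcp [ 0.5533 -0.1326  0.131 ] box [-0.0028 -0.1523] F [-0.096   0.1535  0.1513] w 0.0007927616837036312
shift tool [-0.0943 -0.0013 -0.0075] turn [-0.0182 -0.003   0.0128]
```

>>> {"op": "jog_arm", "data": {
  "increments": [
    [0,0.01,-0.005,-0.018,-0.003,0.012,0],
    [0,0.007,-0.002,0,0,0,0],
    [0,0,0,0,0,0,0]
  ]
}}

```text
time: 4.12
tool_pos: [0.5463, -0.1341, 0.1132]
tcp_rot: [-1.306, 1.047, -1.046]
wrist_force: [0.0, 0.8, 0.3]
width: 0.005
```

```bash
python3 - <<'E'
from h import *
rep(-.01,-.058)
E
```

```text
t 4.125 tcp [ 0.5463 -0.1341  0.1132] box [-0.0099 -0.1523] F [0.0103 0.7684 0.2534] w 0.0054598918400962084
shift tool [-0.0943 -0.      0.    ] turn [0.0007 0.0009 0.0004]
```

>>> {"op": "jog_arm", "data": {
  "increments": [
    [-0.007,0,0,0,0,0,0],
    [-0.007,0,0,0,0,0,0],
    [-0.007,0,0,0,0,0,0],
    [-0.007,0,0,0,0,0,0],
    [-0.007,0,0,0,0,0,0],
    [-0.007,0,0,0,0,0,0]
  ]
}}

```text
time: 4.88
tool_pos: [0.5377, -0.096, 0.113]
tcp_rot: [-1.313, 1.038, -1.053]
wrist_force: [-0.2, -2.3, -1.3]
width: 0.001
```

```bash
python3 - <<'E'
from h import *
rep(-.01,-.058)
E
```

```text
t 4.875 tcp [ 0.5377 -0.096   0.113 ] box [-0.0101 -0.1133] F [-0.1723 -2.2592 -1.2965] w 0.0014229426262386928
shift tool [-0.0553 -0.0006  0.0002] turn [-0.0002  0.0034  0.0114]
```

>>> {"op": "jog_arm", "data": {
  "increments": [
    [-0.007,0,0,0,0.003,0.01,0],
    [-0.007,0,0,0,0,0,0],
    [-0.007,0,0,0,0,0,0],
    [-0.007,0,0,0,0,0,0],
    [-0.007,0,0,0,0,0,0]
  ]
}}

```text
time: 5.5
tool_pos: [0.5305, -0.0626, 0.1134]
tcp_rot: [-1.31, 1.039, -1.051]
wrist_force: [0.8, -5.7, -2.8]
width: -0.002
```

```bash
python3 - <<'E'
from h import *
rep(-.01,-.058)
p=read_camera("side"); cv2.imwrite("pics/s3.png",cv2.resize(p["img"][200:400,220:460],None,fx=3,fy=3))
E
```

```text
t 5.5 tcp [ 0.5305 -0.0626  0.1134] box [-0.0099 -0.0791] F [ 0.8439 -5.6765 -2.8327] w -0.0015470114774237978
shift tool [-0.0211 -0.0002 -0.0001] turn [-0.0013  0.0032  0.0083]
```

View pics/s3.png

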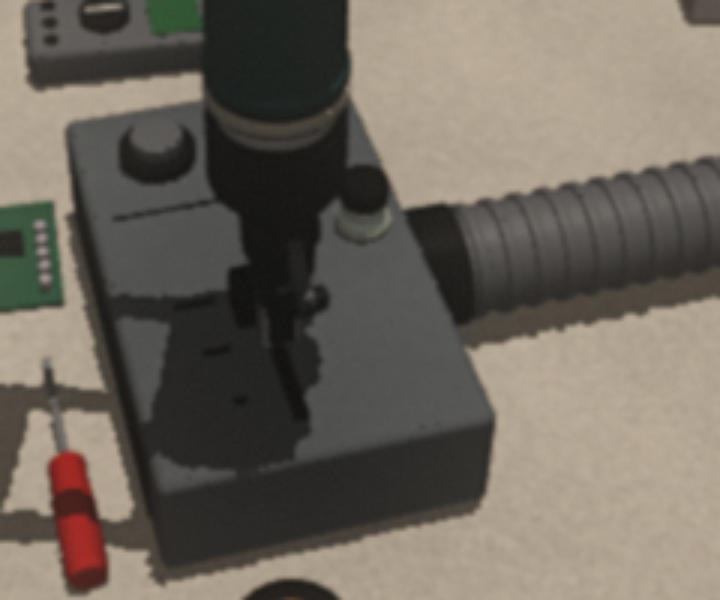

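The lever grip (270,300) has moved past the middle mark and is approaching the second hump at 5.7 N. I'll keep pushing slowly.

>>> {"op": "jog_arm", "data": {
  "increments": [
    [-0.007,0,0,0,0.003,0.008,0],
    [-0.007,0,0,0,0,0,0],
    [-0.007,0,0,0,0,0,0]
  ]
}}

```text
time: 5.92
tool_pos: [0.5252, -0.0393, 0.1133]
tcp_rot: [-1.302, 1.048, -1.046]
wrist_force: [0.3, -1.9, -0.0]
width: -0.004
```

```bash
python3 - <<'E'
from h import *
rep(-.01,-.058)
E
```

```text
t 5.925 tcp [ 0.5252 -0.0393  0.1133] box [-0.01   -0.0552] F [ 0.3318 -1.8928 -0.0293] w -0.003946984243503262
shift tool [ 0.0028 -0.      0.    ] turn [-0.001  -0.0008 -0.0027]
```

>>> {"op": "jog_arm", "data": {
  "increments": [
    [-0.003,0,0,0,0,0,0],
    [-0.002,0,0,0,0,0,0]
  ]
}}

```text
time: 6.18
tool_pos: [0.5252, -0.039, 0.1136]
tcp_rot: [-1.311, 1.037, -1.052]
wrist_force: [1.9, -10.6, -2.6]
width: -0.001
```

>>> {"op": "jog_arm", "data": {
  "increments": [
    [-0.002,0,0,0,0,0,0],
    [0,0,0,0,0,0,0]
  ]
}}

```text
time: 6.42
tool_pos: [0.5253, -0.0395, 0.1136]
tcp_rot: [-1.315, 1.033, -1.055]
wrist_force: [-0.1, 0.4, -1.2]
width: 0.004
```

That is the hard stop: 10.6 N with no further motion. I'll back off, rise and verify.

>>> {"op": "jog_arm", "data": {
  "increments": [
    [0.012,0,0,0,0,0,0],
    [0.008,0,0,0,0,0,0],
    [0,-0.04,0,0,0,0,0],
    [0,-0.05,0,0,0,0,0],
    [0,-0.03,0,0,0,0,0],
    [0,0,0,0,0,0,0]
  ]
}}

```text
time: 7.18
tool_pos: [0.529, -0.0583, 0.2365]
tcp_rot: [-1.314, 1.037, -1.052]
wrist_force: [-0.2, 0.6, -0.2]
width: 0.001
```

```bash
python3 - <<'E'
from h import *
rep(-.045,.105)
for n in["wrist","side","scene"]:
    p=read_camera(n); cv2.imwrite(f"pics/{n}4.png",p["img"])
    for t,z in[("damper_top",.129),("start_top",.107)]:
        for h in spotter.spot_point(p,t)[:1]: w=pix2w(p,h["location"],z);print(n,t,h["p"],h["location"],pix2w(p,h["location"]),w,box(w))
E
```

```text
t 7.175 tcp [ 0.529  -0.0583  0.2365] box [-0.0104 -0.0745] F [-0.2107  0.6029 -0.1962] w 0.0012522313841984037
shift tool [-0.1797 -0.0021 -0.0337] turn [-0.0002  0.005   0.0117]
wrist damper_top 0.61 [250.9, 239.3] [ 0.5197 -0.0125  0.1295] [ 0.5195 -0.0124  0.129 ] [-0.0097 -0.0277]
wrist start_top 0.67 [67.5, 275.5] [0.4561 0.1126 0.108 ] [0.4555 0.1131 0.107 ] [-0.045   0.1088]
side damper_top 0.84 [304.1, 277.1] [0.5193 0.0382 0.0841] [ 0.5184 -0.0067  0.129 ] [-0.0096 -0.0218]
side start_top 0.61 [274.6, 243.8] [0.4633 0.1133 0.1045] [0.4635 0.1105 0.107 ] [-0.0378  0.1044]
scene damper_top 0.86 [299.2, 206.7] [ 0.5255 -0.0068  0.1277] [ 0.5264 -0.006   0.129 ] [-0.0016 -0.0229]
scene start_top 0.7 [308.4, 246.1] [0.5767 0.0578 0.0886] [0.5883 0.0676 0.107 ] [0.0748 0.0355]
```

View pics/wrist4.png

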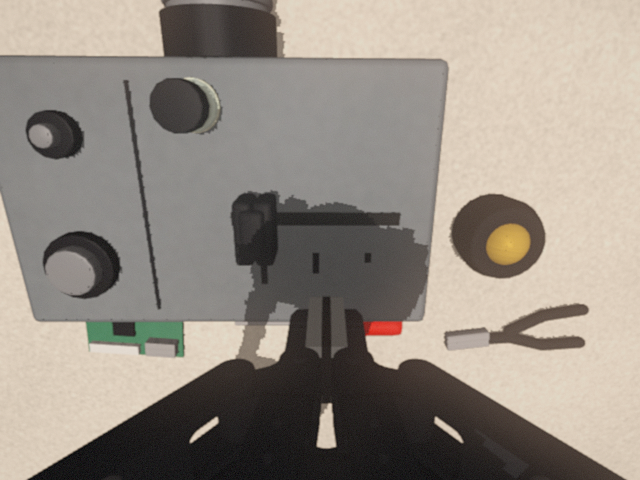

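The wrist picture shows the lever grip (255,228) at the slot's left end, over the third mark. That is about 80 mm from its first reading, so it is fully open. The start button is at (75,268), at box (-45, 107). Moving above it.

>>> {"op": "jog_arm", "data": {
  "increments": [
    [-0.05,0,-0.009,0,0.005,0.012,0],
    [-0.05,0,-0.009,0,0,0,0],
    [-0.05,0,-0.009,0,0,0,0],
    [-0.04,0,-0.008,0,0,0,0],
    [0,0,0,0,0,0,0]
  ]
}}

```text
time: 8.25
tool_pos: [0.4487, 0.1242, 0.2302]
tcp_rot: [-1.309, 1.057, -1.042]
wrist_force: [-0.6, -0.1, 0.5]
width: 0.002
```

```bash
python3 - <<'E'
from h import *
rep(-.045,.107)
p=read_camera("wrist"); cv2.imwrite(f"pics/w5.png",p["img"])
for h in spotter.spot_point(p,"start_top")[:2]: w=pix2w(p,h["location"],.107);print(h["p"],h["location"],pix2w(p,h["location"]),w,box(w))
for h in spotter.masks_of(p,"start_top")[:1]:
    P=cloud(p)[h["mask"]]; P=P[abs(P[:,2]-.107)<.003]; print(len(P),np.median(P,0)); print(cv2.minEnclosingCircle((P[:,:2]*1000).astype(np.float32)))
E
```

```text
t 8.25 tcp [0.4487 0.1242 0.2302] box [-0.0493  0.1211] F [-0.6141 -0.1041  0.4989] w 0.001714321461588197
shift tool [ 0.0141 -0.0001  0.0043] turn [ 0.0098 -0.0025 -0.0041]
0.85 [346.5, 220.9] [0.4587 0.1133 0.108 ] [0.4584 0.1131 0.107 ] [-0.0422  0.1081]
2044 [0.4589 0.1126 0.1075]
((457.8982849121094, 112.2141342163086), 17.727062225341797)
```

>>> {"op": "jog_arm", "data": {
  "increments": [
    [0.014,0,0.006,0.01,-0.002,-0.004,0],
    [0,0.03,0,0,0,0,0],
    [0,0.03,0,0,0,0,0],
    [0,0.02,0,0,0,0,0],
    [0,0,0,0,0,0,0]
  ]
}}

```text
time: 9.02
tool_pos: [0.4649, 0.1008, 0.1491]
tcp_rot: [-1.298, 1.05, -1.062]
wrist_force: [0.5, 0.8, 0.0]
width: -0.0
```

```bash
python3 - <<'E'
from h import *
C=box([.4575,.1118]);rep(*C)
E
```

```text
t 9.025 tcp [0.4649 0.1008 0.1491] box [-0.0385  0.0947] F [0.5138 0.7975 0.0461] w -0.00012171564507466924
shift tool [-0.0123 -0.0001 -0.005 ] turn [-0.0057 -0.0123  0.0049]
```

>>> {"op": "jog_arm", "data": {
  "increments": [
    [-0.01,0,-0.004,-0.006,-0.012,0.005,0],
    [0,0.01,0,0,0,0,0],
    [0,0,0,0,0,0,0]
  ]
}}

```text
time: 9.4
tool_pos: [0.461, 0.1092, 0.1407]
tcp_rot: [-1.301, 1.046, -1.049]
wrist_force: [-0.3, 0.6, -0.6]
width: 0.004
```

```bash
python3 - <<'E'
from h import *
C=box([.4575,.1118]);rep(*C)
E
```

```text
t 9.4 tcp [0.461  0.1092 0.1407] box [-0.0406  0.1037] F [-0.2811  0.5587 -0.5799] w 0.004124105352161468
shift tool [-0.0033 -0.     -0.0028] turn [-0.0034 -0.0016 -0.    ]
```

>>> {"op": "jog_arm", "data": {
  "increments": [
    [-0.003,0.008,-0.003,-0.003,0,0,0],
    [0,0.006,0,0,0,0,0],
    [0,0,0,0,0,0,0]
  ]
}}

```text
time: 9.78
tool_pos: [0.4575, 0.112, 0.1265]
tcp_rot: [-1.303, 1.046, -1.048]
wrist_force: [-0.1, 0.1, -0.2]
width: 0.0
```

```bash
python3 - <<'E'
from h import *
C=box([.4575,.1118]);rep(*C)
E
```

```text
t 9.775 tcp [0.4575 0.112  0.1265] box [-0.0433  0.1072] F [-0.1331  0.1044 -0.1657] w 0.00016528598648481993
shift tool [ 0.0002 -0.     -0.0001] turn [-0.0016 -0.0007  0.0001]
```

Tips are at 0.1125 m, centred over the button. Pressing gradually.

>>> {"op": "jog_arm", "data": {
  "increments": [
    [0,0.004,0,0,0,0,0],
    [0,0.003,0,0,0,0,0],
    [0,0.003,0,0,0,0,0]
  ]
}}

```text
time: 10.15
tool_pos: [0.4577, 0.1121, 0.1165]
tcp_rot: [-1.303, 1.046, -1.048]
wrist_force: [-2.6, -0.7, 4.9]
width: -0.002
```

>>> {"op": "jog_arm", "data": {
  "increments": [
    [0,0.003,0,0,0,0,0]
  ]
}}

```text
time: 10.28
tool_pos: [0.4579, 0.1121, 0.1147]
tcp_rot: [-1.303, 1.047, -1.048]
wrist_force: [-8.6, -1.1, 24.2]
width: 0.004
```

>>> {"op": "jog_arm", "data": {
  "increments": [
    [0,0.003,0,0,0,0,0]
  ]
}}

```text
time: 10.4
tool_pos: [0.458, 0.1121, 0.1145]
tcp_rot: [-1.304, 1.047, -1.048]
wrist_force: [-13.5, -1.8, 31.3]
width: -0.001
```

Bottomed: tips at 0.1005 m (about 6.5 mm of travel) at 31 N with no further motion. Releasing and retreating.

>>> {"op": "jog_arm", "data": {
  "increments": [
    [0,-0.01,0,0,0,0,0],
    [0,-0.03,0,0,0,0,0],
    [0,-0.05,0,0,0,0,0],
    [0,-0.04,0,0,0,0,0],
    [0.05,0,-0.02,0,0,0,0],
    [0.05,0,-0.02,0,0,0,0],
    [0,0,0,0,0,0,0],
    [0,0,0,0,0,0,0]
  ]
}}

```text
time: 11.4
tool_pos: [0.4426, 0.0038, 0.2497]
tcp_rot: [-1.3, 1.04, -1.051]
wrist_force: [1.1, 0.2, -0.2]
width: 0.001
```

```bash
python3 - <<'E'
from h import *
rep(-.045,.107)
a={n:cv2.imread(f"pics/{n}1.png") for n in["scene","side"]}
for n in["wrist","side","scene"]:
    p=read_camera(n); cv2.imwrite(f"pics/{n}6.png",p["img"])
    for t,z in[("damper_top",.129),("start_top",.107)]:
        for h in spotter.spot_point(p,t)[:1]: w=pix2w(p,h["location"],z);print(n,t,h["p"],h["location"],pix2w(p,h["location"]),w,box(w))
    if n=="side": cv2.imwrite("pics/cmp.png",cv2.resize(np.hstack([a[n][170:480,190:430],p["img"][170:480,190:430]]),None,fx=1.6,fy=1.6))
E
```

```text
t 11.4 tcp [0.4426 0.0038 0.2497] box [-0.0813  0.0048] F [ 1.1464  0.2134 -0.188 ] w 0.001050848943586812
shift tool [-0.1022  0.0001  0.0364] turn [-0.0075  0.001   0.0021]
wrist damper_top 0.78 [380.6, 123.5] [ 0.5203 -0.0131  0.1295] [ 0.5203 -0.0132  0.129 ] [-0.0091 -0.0286]
wrist start_top 0.75 [175.1, 173.7] [0.4568 0.1139 0.1078] [0.4566 0.1142 0.107 ] [-0.0438  0.1095]
side damper_top 0.77 [305.1, 276.4] [0.5212 0.0402 0.0839] [ 0.5202 -0.005   0.129 ] [-0.0074 -0.0206]
side start_top 0.65 [223.1, 285.1] [0.3524 0.1021 0.0039] [0.3712 0.0011 0.107 ] [-0.1516  0.0176]
scene damper_top 0.54 [299.4, 203.7] [ 0.519  -0.0113  0.129 ] [ 0.519  -0.0113  0.129 ] [-0.0099 -0.0265]
```

View pics/wrist6.png

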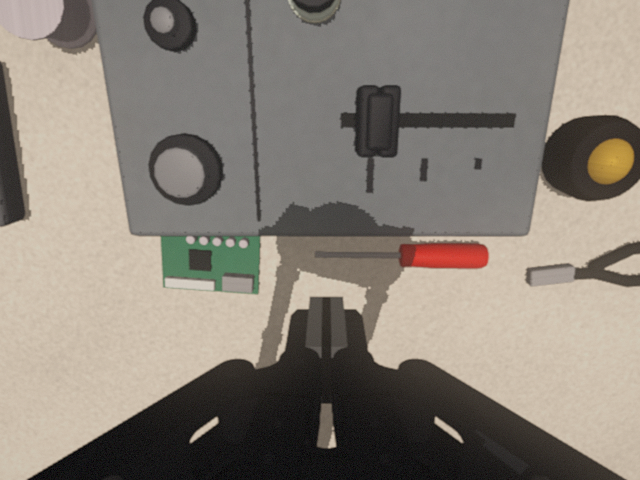

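View pics/cmp.png

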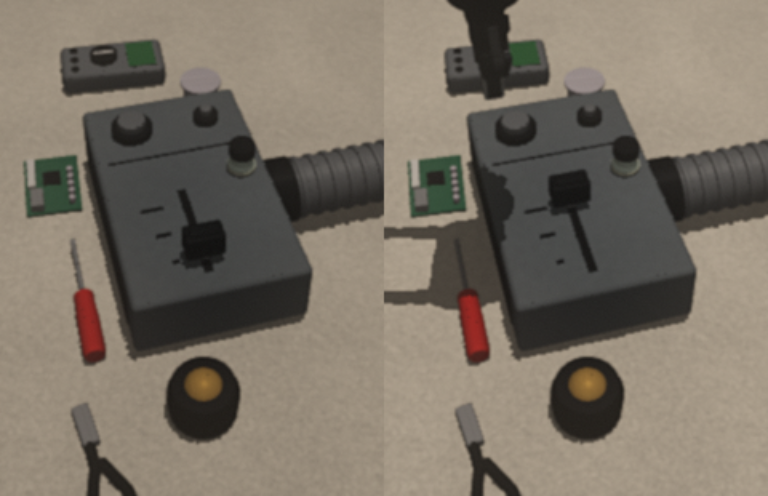

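The wrist view shows the lever (380,120) at the open end of its slot and the start button (180,170) back up at 0.108 m. In the side comparison everything else is where it was, and the robot touches nothing.

```bash
python3 -c "from h import *; print(bot.finish_job())"
```

```text
the job is handed in; nothing more can be done
None
```

The job is done and handed in at about 11.5 s on the robot's clock.

- **Damper lever:** I pushed it with the shut fingertips, without gripping it, past the half-open click to the hard stop. The stop showed as 10.6 N with no further motion. The wrist camera put its total travel at about 79–80 mm, at box y about -28 mm.
- **Start button:** I pressed it only after that. The tips bottomed at about 6.5 mm of travel, peaking at 31 N, and the button came back up to 0.108 m.
- **Everything else:** The before and after side views show the jar, spool, multimeter, board, screwdriver, tip cleaner and pliers where they were. The fingers never came near the small reset button. The robot was clear of everything at hand-in.

**Readings that disagreed:** The side and scene cameras put the open lever at box y -21 to -27 mm instead of -28 to -30. I trusted the closer wrist camera and the hard stop. Two start button detections were also wrong, one in the scene view before the press and one in the side view after it. I ignored both.

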